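# Change the bench vacuum over between two notched lever valves

### The arm

A 7-joint arm with a two-finger parallel gripper is mounted at the origin on a cart in front of the work surface, level with it; the furniture and walls round the work are solid. World frame = base frame: x ahead of the robot, y to its left, z up, the work surface at z = 0. Lengths are in mm, angles in rad, forces in N, time in s.
With the tool pointing down it reaches from about 425 to 875 mm from the base axis. Payload 4.7 kg.
Tool frame: the origin (TCP) lies on the centre line of the jaws, within the pads' length; the fingertips stand 19 mm ahead of it and the grasp point (between the pads) is the TCP; y points along the fingers, z is the direction in which the jaws open and shut, and the axes are right-handed (so a half turn about y gives the same grasp; the last joint's range is limited). The gripper opens to 85 mm and grips with 20 to 120 N. Pads are 22 mm wide; open, the fingers measure 114 mm over their backs; the gripper's body (76 mm by 85 mm) begins 54 mm behind the grasp point. The pads swing forward as they close: fully open they stand 13 mm farther back than shut.
Start: joints at [-1.123, 0.321, -0.07, 1.45, 0.023, 1.371, -0.057], TCP at [273.236, 589.801, 250.349] pointing down, gripper open.
Joint ranges: [-2.86, 2.86], [-0.3, 2.09], [-1.38, 1.24], [0.06, 2.45], [-1.56, 4.7], [0.09, 2.05], [-2.69, 2.69]. Speed limits (rad/s): [2.57, 2.57, 3.14, 3.14, 3.14, 3.14, 3.14].

### API

Orientations are given as a unit quaternion [x, y, z, w].
In Python, from cell import * gives the robot as it stands.
- The arm moves only by the tool arm_command, never from a script. Its argument "series" is a list of rows, each a list of 2 entries, a list of its own where there are three numbers: the shift along the tool's x, y, z in mm, then the turn about the tool's y in units of 6 degrees (1.0 is 6 degrees). A call has 1 to 12 rows; each row is the pose to reach, as a shift and turn from the pose measured when the call began, along the tool's axes at that moment; what a row does not reach only later rows make up. A row lasts 1/12 s, in which the tool goes at most 41.7 mm and 7.16 degrees, less where a joint would pass 70% of its speed; a pose out of reach is approached as far as the arm can. A call with a gripper value outside its range is refused whole. "grip" is the opening, from 0 (shut) to 1 (fully open), set as the call begins (left out, the last holds). The fingers move at their own pace and stop on an object; "grip_force" is the grip in N (left out, the last holds). Time passes only in rows, so rows that repeat a pose let the fingers close. It gives the time, the measured TCP pose, the force and the opening at its end, in the units of the state.
- state(): the state, without advancing time (a new reading comes with each control period).
- grab_frame(name): name is "scene" or "side" or "wrist"; returns a dict with "frame" (400x640x3 uint8, blue, green, red), "fx", "fy", "cx", "cy" (pixels), "pose" (4x4, takes a point from camera to world coordinates); the wrist camera has in their place "mount" (4x4, takes a point from camera to tool coordinates, whose origin is the TCP and whose axes are the tool frame's). Camera axes: x right, y down, z forward; pixel columns grow to the right and rows downward; lengths in mm; the calibration is good to about 2 mm. A picture is of the moment at which its call begins: read the wrist's pose just before it. There is no depth.
- job_done(): hands the job in, once; it reports no verdict.
Trained networks look in a picture, given as the dict that the camera call returned (one of the last four; its "shot" number tells which), for a name from the list of things; names that differ only in an ending like _2 or _b are one class to them, and where a whole thing is asked for, a point or a joint stands for the part that bears it (a point fixed in the world has none). Each returns a list of dicts, best first, with "p" (0 to 1); they miss things now and then, are a little off and sometimes report something else, mostly with a low value. They report only what shows in the picture. A call takes as long as a camera call.
- masks_of(picture, label): "pixels" (400x640 bool, what is visible of it) and "box" ([left, top, right, bottom] in pixels, round what is visible of it).
The state is a dict: "time": time; "joints": joint angles; "joint_velocities": joint speeds; "joint_efforts": joint torques, N m; "position": TCP position; "tcp_rot": TCP orientation; "contact_force": force on the tool from outside, world axes, zero at the start; "moment": the same for the moment, N m; "grip_width": finger opening in mm.
Only numpy, scipy, OpenCV 4.12 (cv2) and the standard library are available. Lean on these libraries where they do the work, as an engineer would, in place of code of your own. Each camera call takes 0.05 s, during which the arm holds its last target. There are 200 camera calls.

### The job

Change the bench vacuum over from the blue line to the yellow one. First lift the sprung lever of the blue valve, which is fully open, out of its notch and turn it until it drops fully home in the shut notch, across the slope; only then move the yellow lever from shut to its half-flow notch, the middle one in the red clip, and let it drop fully home there. The two lines must never be open together, the yellow valve must not be opened well past half, and the bottles, flasks and other things standing about must stay where they are.

Things in the scene. Friction and masses are not known exactly. Their poses are not given: they have to be found in the camera images.
- station: bench vacuum station, white box 340 mm wide (y), 235 mm deep (x), fixed on the table. Origin on the table; x points to its back, y to its left, z up. Aluminium panel slopes up at 30 deg from z = 0.05 at x = -0.10 to z = 0.16 at x = 0.09. Valve axes leave it at x = 0.008, z = 0.1125, y = 0.055 or -0.105. Brass hose tails stick 37 mm out of the front at z = 0.028
- shelf_edge (a point): middle of the front lower edge of the station's bottle shelf, 340 mm wide, at station x = 0.004, z = 0.292; a guard rod runs along it up to 23 mm higher. It is only about 15 mm behind levers that lie across the slope, so a tool cannot stand upright there: lean it like the valve axes, 30 deg
- blue_valve: valve with blue cap and blue lever sleeve, bolted to the sloping panel in either of its two places. Origin: on the valve's axis at the panel. z is the axis, square to the panel, leaning 30 deg from vertical towards the front; x points up the slope, y to the station's left. Flange 62 mm wide, cap top 63 mm above the panel
- blue_plate (a point): on the blue valve's axis, level with the blue plate's tooth tops (46.5 mm above the panel; teeth 46 to 58 mm from the axis). Notches 12 mm wide, 10 mm deep: shut (lever along the valve's +y, across the slope), full (along -x, straight down it), and half, cut in a red clip 1 mm higher, clamped anywhere from 0.60 to 0.97 rad: feel for it
- blue_turn (a joint): angle of the blue lever about the valve's z, counter-clockwise from above positive: 0 shut, 1.571 full, the half notch somewhere between 0.60 and 0.97; stops at -0.03 and 1.60. In the valve's frame the lever points along (-sin, cos, 0) of it. Starts at full, home. Friction about 0.15 N m, more when riding on the teeth
- blue_lift (a joint): how far the blue lever is raised about its pin (on the axis, 42 mm above the panel): 0 down, home; at most 0.5 rad. A torsion spring drives it down, 0.27 N m + 0.45 per rad (3 to 5 N at the sleeve). Clear of the teeth above 0.22 rad; let down between notches it rides on them at 0.17 to 0.20 and drops into a notch by itself. Play at home 0.03 rad
- blue_grip (a point): centre of the blue lever's sleeve, 85 mm from the pin; moves with the lever, 42 mm above the panel when down. Sleeve 16 mm wide, 15 mm thick, 58 to 110 mm from the axis; between axis and sleeve a steel blade 9 mm wide, 7 mm thick
- yellow_valve: valve with yellow cap and yellow lever sleeve, bolted to the sloping panel in either of its two places. Origin: on the valve's axis at the panel. z is the axis, square to the panel, leaning 30 deg from vertical towards the front; x points up the slope, y to the station's left. Flange 62 mm wide, cap top 63 mm above the panel
- yellow_plate (a point): on the yellow valve's axis, level with the yellow plate's tooth tops (46.5 mm above the panel; teeth 46 to 58 mm from the axis). Notches 12 mm wide, 10 mm deep: shut (lever along the valve's +y, across the slope), full (along -x, straight down it), and half, cut in a red clip 1 mm higher, clamped anywhere from 0.60 to 0.97 rad: feel for it
- yellow_turn (a joint): angle of the yellow lever about the valve's z, counter-clockwise from above positive: 0 shut, 1.571 full, the half notch somewhere between 0.60 and 0.97; stops at -0.03 and 1.60. In the valve's frame the lever points along (-sin, cos, 0) of it. Starts at shut, home. Friction about 0.15 N m, more when riding on the teeth
- yellow_lift (a joint): how far the yellow lever is raised about its pin (on the axis, 42 mm above the panel): 0 down, home; at most 0.5 rad. A torsion spring drives it down, 0.27 N m + 0.45 per rad (3 to 5 N at the sleeve). Clear of the teeth above 0.22 rad; let down between notches it rides on them at 0.17 to 0.20 and drops into a notch by itself. Play at home 0.03 rad
- yellow_grip (a point): centre of the yellow lever's sleeve, 85 mm from the pin; moves with the lever, 42 mm above the panel when down. Sleeve 16 mm wide, 15 mm thick, 58 to 110 mm from the axis; between axis and sleeve a steel blade 9 mm wide, 7 mm thick
- jar: the bottle with a blue cap, 68 mm wide, 150 mm tall, on the station's shelf. A bystander; origin at the centre of its underside.
- small_bottle: the small bottle with an orange cap, 44 mm wide, 98 mm tall, on the station's shelf. A bystander; origin at the centre of its underside.
- grip_flask: conical flask in a dark red grip, 138 mm tall, on the table to the left of the station. A bystander; origin at the centre of its underside.
- flask: bare conical glass flask, 83 mm wide, 138 mm tall, on the table to the right of the station. A bystander; origin at the centre of its underside.
- timer: grey timer, 64 x 64 x 20 mm, lying flat on the table at the right front. A bystander; origin at the centre of its underside.
- beaker: glass beaker, 74 mm wide, 84 mm tall, on the table at the far right front. A bystander; origin at the centre of its underside.

How it is judged:
By the outcome, as a careful person would: the job done as asked, in the order asked, and still so for the second after the job is handed in, with the robot touching nothing.
It also fails if it takes over 66 s, if anything falls off the work surface, if the arm or the gripper's body presses on something with over 40 N, if the wrist force passes 120 N, or if a joint passes its speed limit or range.

## Working session

There is one attempt and no reset: what is moved stays moved. The work goes in short steps, Python scripts to look and compute and a tool call to move; the robot and the scene stay as the last step left them, time stands still between calls to the robot, and variables do not carry over. Pictures are saved under pics/ and viewed, about 8 in all and at most 12, crops included, and the job is handed in when it is done.

Besides the shell and the picture viewer there is one more tool, called after "Request:" in YAML: its name, and indented under it one key for each argument. arm_command: Moves the arm, as the interface text tells. Its arguments: {"type":"object","properties":{"series":{"type":"array"},"grip":{"type":"number"},"grip_force":{"type":"number"}},"required":["series"]}

```bash
mkdir -p pics; ls
python3 - <<'E'
from cell import *
import cv2,numpy as np
print(state())
for n in("scene","side"):
    f=grab_frame(n);cv2.imwrite(f"pics/{n}0.png",f["frame"]);print(n,f["fx"],f["fy"],f["cx"],f["cy"],np.round(f["pose"],3).tolist())
    for l in("blue_valve","yellow_valve","blue_grip","yellow_grip","station","jar","small_bottle"):
        for r in masks_of(f,l)[:2]:
            ys,xs=np.nonzero(r["pixels"]);print(l,round(r["p"],2),r["box"],xs.mean().round(1),ys.mean().round(1),len(xs))
E
```

```text
pics
{'time': 0.0, 'joints': array([-1.12288088,  0.32181849, -0.07011805,  1.45167975,  0.02262878,
        1.37079399, -0.05687752]), 'joint_velocities': array([-0.0001396 ,  0.00049771,  0.00114981,  0.00010399,  0.00119467,
       -0.00083704, -0.00043549]), 'joint_efforts': array([-5.30442740e-04, -4.93556178e+01, -3.82209253e-01, -3.14338410e+01,
        1.30011124e-02,  1.11146097e-02,  2.40724330e-05]), 'position': array([273.04007878, 589.31804021, 249.22427931]), 'tcp_rot': array([ 0.69121187, -0.15225077,  0.15204068, -0.68987643]), 'contact_force': array([0.22324007, 0.54522789, 0.36201422]), 'moment': array([-0.0124506 ,  0.01282583,  0.03260916]), 'grip_width': 85.40823869178831}
scene 448.45036085411516 448.45036085411516 319.40794852143597 201.15389863567773 [[0.558, -0.501, 0.662, -601.417], [-0.83, -0.348, 0.436, -841.469], [0.012, -0.792, -0.61, 1269.759], [0.0, 0.0, 0.0, 1.0]]
blue_valve 0.91 [321.4, 213.8, 350.4, 240.0] 335.1 222.6 415
blue_valve 0.55 [296.7, 123.3, 315.7, 164.5] 308.1 145.6 642
yellow_valve 0.56 [284.6, 195.1, 314.9, 216.4] 301.2 204.9 354
blue_
[... 267 characters left out ...]
8.83835305253615 197.2803250602478 [[-0.886, -0.272, 0.375, -143.732], [-0.464, 0.534, -0.707, 1203.967], [-0.008, -0.8, -0.6, 1299.483], [0.0, 0.0, 0.0, 1.0]]
blue_valve 0.61 [315.1, 190.2, 339.1, 205.7] 326.9 198.3 175
blue_valve 0.24 [273.1, 150.8, 290.3, 193.4] 280.2 171.8 713
yellow_valve 0.61 [317.9, 190.5, 338.4, 207.9] 326.4 198.6 206
yellow_valve 0.43 [302.4, 212.3, 315.2, 223.2] 307.6 216.8 68
blue_grip 0.74 [302.2, 213.8, 311.5, 220.3] 308.3 216.2 45
blue_grip 0.55 [302.0, 136.0, 314.1, 166.8] 307.7 150.7 296
station 0.66 [256.6, 146.8, 341.7, 273.3] 292.6 196.8 3465
jar 0.6 [272.0, 152.2, 291.9, 193.6] 280.0 171.4 696
small_bottle 0.79 [300.3, 134.6, 313.8, 165.3] 307.3 150.8 315
```

Run:
```python
import cv2,numpy as np
a=cv2.imread("pics/scene0.png")[105:285,225:425];b=cv2.imread("pics/side0.png")[125:305,215:415]
cv2.imwrite("pics/c0.png",np.hstack([cv2.resize(i,None,fx=4,fy=4,interpolation=cv2.INTER_CUBIC)[:600,:] [:, 100:500] if 0 else cv2.resize(i,(400,360),interpolation=cv2.INTER_CUBIC) for i in(a,b)]))
```

```text
(no output)
```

View pics/c0.png

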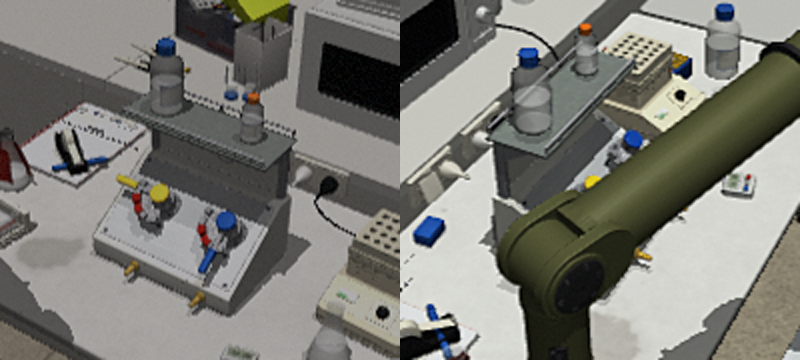

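View pics/scene0.png

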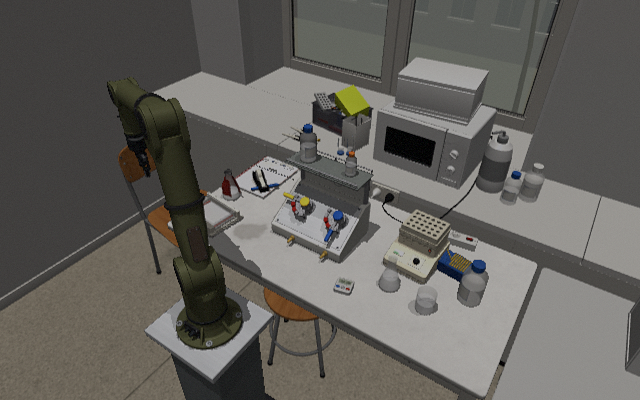

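```bash
cat > h.py <<'E'
import numpy as np,cv2
from scipy.spatial.transform import Rotation as Ro
from scipy.optimize import least_squares
def R(s): return Ro.from_quat(s["tcp_rot"]).as_matrix()
def proj(f,P,pose):
    q=(np.asarray(P)-pose[:3,3])@pose[:3,:3]
    return np.c_[f["fx"]*q[:,0]/q[:,2]+f["cx"],f["fy"]*q[:,1]/q[:,2]+f["cy"]]
def S2W(p,P): # station->world
    c,s=np.cos(p[2]),np.sin(p[2]);P=np.atleast_2d(P)
    return np.c_[p[0]+c*P[:,0]-s*P[:,1],p[1]+s*P[:,0]+c*P[:,1],P[:,2]]
def blob(img,lo,hi,box):
    h=cv2.cvtColor(img,cv2.COLOR_BGR2HSV);m=cv2.inRange(h,lo,hi)
    z=np.zeros_like(m);z[box[1]:box[3],box[0]:box[2]]=1;m=m*z
    n,l,st,c=cv2.connectedComponentsWithStats(m);o=np.argsort(-st[1:,4])+1
    return [(c[i].round(1),st[i].tolist()) for i in o[:4]]
E
python3 - <<'E'
from h import *
from cell import *
f=grab_frame("scene");im=f["frame"]
B=blob(im,(100,110,40),(130,255,255),(315,205,355,245));Y=blob(im,(20,110,60),(35,255,255),(275,185,320,220))
print(B,Y)
P=np.array([[-23,-105,166],[-23,55,166],[4,170,292],[4,-170,292]])
U=np.array([B[0][0],Y[0][0],[225+128/2,105+105/2],[225+262/2,105+166/2]])
r=least_squares(lambda p:((proj(f,S2W(p,P),f["pose"])-U)).ravel(),[700,0,0])
print(r.x,r.fun.round(1))
E
```

```text
[(array([337.6, 214.8]), [333, 210, 10, 10, 80]), (array([328.2, 234.6]), [324, 229, 9, 12, 51])] [(array([304.3, 201.2]), [300, 197, 10, 10, 74]), (array([288.1, 195.2]), [283, 192, 11, 7, 35])]
[ 5.99868251e+02 -5.10063661e+01 -7.64589749e-02] [-0.6 -1.2  1.1 -3.3 -1.3  1.8  0.8  2.6]
```

Request:
arm_command:
  series:
    - [[24, -24, -23], -0.3]
    - [[48, -48, -46], -0.6]
    - [[72, -72, -69], -0.9]
    - [[96, -96, -92], -1.2]
    - [[120, -120, -115], -1.5]
    - [[144, -144, -138], -1.8]
    - [[168, -168, -161], -2.1]
    - [[192, -192, -184], -2.4]
    - [[216, -216, -207], -2.7]
    - [[240, -240, -230], -3.0]
    - [[264, -264, -253], -3.2]
    - [[288, -288, -276], -3.4]

```text
time: 1.85
position: [418.6, 216.4, 540.0]
tcp_rot: [-0.706, 0.027, -0.027, 0.707]
contact_force: [1.4, 0.7, 0.0]
grip_width: 85.1
```

Request:
arm_command:
  series:
    - [[10, -30, -25], 0]
    - [[20, -60, -50], 0]
    - [[30, -90, -75], 0]
    - [[40, -120, -100], 0]
    - [[50, -150, -125], 0]
    - [[60, -180, -150], 0]
    - [[70, -210, -175], 0]
    - [[80, -240, -200], 0]
    - [[90, -270, -225], 0]
    - [[100, -300, -240], 0]
    - [[110, -330, -250], 0]
    - [[120, -360, -250], 0]

```text
time: 2.85
position: [485.9, 3.1, 638.5]
tcp_rot: [-0.705, 0.008, -0.046, 0.708]
contact_force: [-1.1, 1.0, -0.2]
grip_width: 85.2
```

Request:
arm_command:
  series:
    - [[20, -35, 0], 0]
    - [[40, -70, 0], 0]
    - [[60, -105, 0], 0]
    - [[80, -140, 0], 0]

```text
time: 3.18
position: [524.8, -0.9, 659.4]
tcp_rot: [-0.703, -0.01, -0.065, 0.708]
contact_force: [0.4, 0.1, 0.4]
grip_width: 85.1
```

Run:
```python
from h import *
from cell import *
s=state();print(s["time"],s["position"].round(1),R(s).round(3),s["joints"].round(3))
```

```text
3.1833 [524.8  -0.9 659.4] [[ 0.991  0.106  0.077]
 [-0.077  0.003  0.997]
 [ 0.105 -0.994  0.011]] [-0.385  0.13   0.421  0.863 -0.067  2.053  1.49 ]
```

Request:
arm_command:
  series:
    - [[20, -36, 0], 0]
    - [[40, -72, 0], 0]
    - [[60, -108, 0], 0]
    - [[80, -144, 0], 0]
    - [[100, -180, 0], 0]
    - [[120, -216, 0], 0]
    - [[140, -252, 0], 0]
    - [[160, -288, 0], 0]

```text
time: 3.85
position: [568.1, -7.8, 676.4]
tcp_rot: [-0.701, -0.029, -0.083, 0.707]
contact_force: [0.7, -0.0, -0.1]
grip_width: 85.2
```

```bash
cat > st.py <<'E'
from h import *
from cell import *
s=state();print(s["time"],s["position"].round(1),R(s).round(3).tolist(),s["joints"].round(3),s["contact_force"].round(1),s["grip_width"].round(1))
E
python3 st.py
```

```text
Traceback (most recent call last):
  File "st.py", line 3, in <module>
    s=state();print(s["time"],s["position"].round(1),R(s).round(3).tolist(),s["joints"].round(3),s["contact_force"].round(1),s["grip_width"].round(1))
                                                                                                                             ^^^^^^^^^^^^^^^^^^^^^
AttributeError: 'float' object has no attribute 'round'
```

Request:
arm_command:
  series:
    - [[15, -38, 0], 0]
    - [[30, -76, 0], 0]
    - [[45, -114, 0], 0]
    - [[60, -152, 0], 0]

```text
time: 4.18
position: [571.9, -10.6, 700.5]
tcp_rot: [-0.699, -0.047, -0.102, 0.706]
contact_force: [-0.4, -0.1, 0.5]
grip_width: 85.6
```

Request:
arm_command:
  series:
    - [[5, -40, 0], 0]
    - [[10, -80, 0], 0]
    - [[15, -120, 0], 0]
    - [[20, -160, 0], 0]

```text
time: 4.52
position: [545.1, -11.5, 731.4]
tcp_rot: [-0.696, -0.067, -0.121, 0.704]
contact_force: [0.2, -0.9, 0.7]
grip_width: 85.9
```

```bash
sed -i 's/s\["grip_width"\].round(1)/round(s["grip_width"],1)/' st.py; python3 st.py
```

```text
4.5167 [545.1 -11.5 731.4] [[0.962, 0.263, 0.074], [-0.077, 0.001, 0.997], [0.262, -0.965, 0.021]] [-0.271  0.169  0.347  0.661 -0.085  2.053  1.508] [ 0.2 -0.9  0.7] 85.9
```

Request:
arm_command:
  series:
    - [[10, -40, 0], 0]
    - [[20, -80, 0], 0]
    - [[30, -120, 0], 0]
    - [[40, -160, 0], 0]

```text
time: 4.85
position: [529.1, -13.2, 758.6]
tcp_rot: [-0.693, -0.086, -0.14, 0.702]
contact_force: [0.1, -0.2, -0.4]
grip_width: 85.2
```

Request:
arm_command:
  series:
    - [[10, -40, 0], 0]
    - [[20, -80, 0], 0]
    - [[30, -120, 0], 0]
    - [[40, -160, 0], 0]

```text
time: 5.18
position: [510.0, -14.9, 785.3]
tcp_rot: [-0.689, -0.104, -0.158, 0.699]
contact_force: [0.7, 0.1, -0.3]
grip_width: 85.6
```

Request:
arm_command:
  series:
    - [[10, -40, 0], 0]
    - [[20, -80, 0], 0]
    - [[30, -120, 0], 0]
    - [[40, -160, 0], 0]

```text
time: 5.52
position: [488.6, -16.6, 810.4]
tcp_rot: [-0.685, -0.122, -0.176, 0.696]
contact_force: [0.2, 0.6, -0.4]
grip_width: 85.5
```

```bash
python3 st.py
```

```text
5.5167 [488.6 -16.6 810.4] [[0.908, 0.413, 0.072], [-0.078, -0.002, 0.997], [0.411, -0.911, 0.031]] [-0.587  0.062  0.663  0.614 -0.072  2.053  1.511] [ 0.2  0.6 -0.4] 85.5
```

Request:
arm_command:
  series:
    - [[10, -40, 0], 0]
    - [[20, -80, 0], 0]
    - [[30, -120, 0], 0]
    - [[40, -160, 0], 0]

```text
time: 5.85
position: [466.9, -18.9, 834.5]
tcp_rot: [-0.681, -0.14, -0.194, 0.693]
contact_force: [-0.5, 0.1, -0.2]
grip_width: 85.5
```

Request:
arm_command:
  series:
    - [[10, -40, 0], 0]
    - [[20, -80, 0], 0]
    - [[30, -120, 0], 0]
    - [[40, -160, 0], 0]

```text
time: 6.18
position: [446.9, -20.7, 856.0]
tcp_rot: [-0.675, -0.157, -0.21, 0.69]
contact_force: [0.1, 0.1, -0.4]
grip_width: 85.8
```

```bash
python3 st.py
python3 - <<'E'
from cell import *
import numpy as np
f=grab_frame("wrist");print(np.round(f["mount"],3).tolist(),f["fx"],f["cx"],f["cy"])
E
```

```text
6.1833 [446.9 -20.7 856. ] [[0.863, 0.501, 0.067], [-0.077, 0.0, 0.997], [0.5, -0.865, 0.039]] [-0.332 -0.008  0.306  0.571  0.017  2.053  1.48 ] [ 0.1  0.1 -0.4] 85.8
[[-0.0, 0.948, 0.318, -80.423], [-0.0, -0.318, 0.948, -124.198], [1.0, -0.0, 0.0, -0.133], [0.0, 0.0, 0.0, 1.0]] 307.90211378102225 323.05437749295123 198.3359786475346
```

Request:
arm_command:
  series:
    - [[-19, 36, -5], 0]
    - [[-38, 72, -10], 0]
    - [[-57, 108, -15], 0]
    - [[-76, 144, -20], 0]
    - [[-95, 180, -25], 0]
    - [[-114, 216, -30], 0]
    - [[-133, 252, -36], 0]
    - [[-152, 288, -42], 0]
    - [[-171, 324, -48], 0]
    - [[-190, 360, -54], 0]
    - [[-209, 396, -58], 0]
    - [[-225, 430, -62], 0]

```text
time: 7.23
position: [507.1, -47.3, 562.0]
tcp_rot: [-0.672, -0.154, -0.197, 0.697]
contact_force: [-0.2, 3.4, 0.6]
grip_width: 85.7
```

```bash
python3 st.py;  python3 - <<'E'
from h import *
from cell import *
s=state();f=grab_frame("wrist");cv2.imwrite("pics/w1.png",f["frame"]);np.save("w1.npy",dict(s=s,f=f),allow_pickle=True)
T=np.eye(4);T[:3,:3]=R(s);T[:3,3]=s["position"];C=T@f["mount"]
p=[600,-51,-.0765]
print(proj(f,S2W(p,[[-23.5,-105,167],[-23.5,55,167],[4,170,292],[4,-170,292],[-86.6,-105,106.4],[-13,140,149]]),C).round())
for n in("blue_valve","yellow_valve","blue_grip","yellow_grip"):
    for r in masks_of(f,n)[:2]:
        ys,xs=np.nonzero(r["pixels"]);print(n,round(r["p"],2),r["box"],xs.mean().round(1),ys.mean().round(1))
E
```

```text
7.2333 [507.1 -47.3 562. ] [[0.875, 0.482, 0.051], [-0.068, 0.018, 0.998], [0.48, -0.876, 0.049]] [ 0.329 -0.301 -0.17   1.542 -0.145  1.4    1.651] [-0.2  3.4  0.6] 85.7
[[240.  61.]
 [348.  61.]
 [442. 124.]
 [179. 125.]
 [239.  -0.]
 [399.  63.]]
blue_valve 0.96 [221.6, 0.0, 285.8, 83.2] 248.4 49.0
yellow_valve 0.74 [322.9, 9.4, 418.6, 76.2] 358.6 45.6
blue_grip 0.57 [227.6, 1.9, 243.8, 43.4] 235.9 18.8
blue_grip 0.16 [179.0, 0.8, 449.7, 204.5] 309.4 102.3
yellow_grip 0.7 [359.0, 45.3, 418.9, 52.5] 392.9 49.0
```

View pics/w1.png

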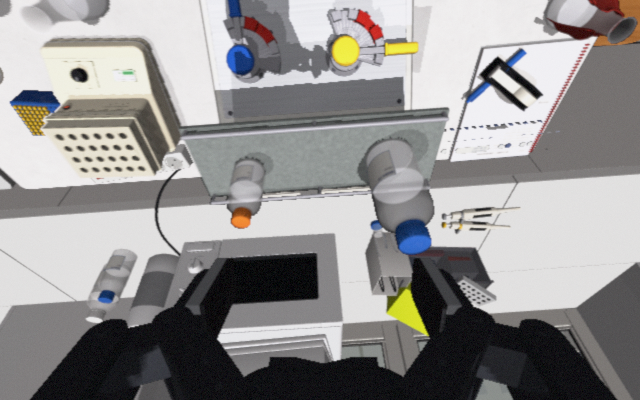

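Request:
arm_command:
  series:
    - [[-17, 28, -5], 0]
    - [[-34, 56, -10], 0]
    - [[-51, 84, -15], 0]
    - [[-68, 112, -20], 0]
    - [[-85, 140, -25], 0]
    - [[-102, 168, -30], 0]
    - [[-119, 196, -35], 0]
    - [[-132, 212, -38], 0]
    - [[-139, 221, -40], 0]
    - [[-139, 221, -40], 0]

```text
time: 8.32
position: [507.8, -84.4, 279.7]
tcp_rot: [-0.676, -0.135, -0.191, 0.698]
contact_force: [-0.4, -0.0, -0.5]
grip_width: 85.4
```

```bash
cat > fit.py <<'E'
from h import *
from cell import *
import sys
s=state();f=grab_frame("wrist");im=f["frame"];cv2.imwrite(f"pics/{sys.argv[1]}.png",im)
T=np.eye(4);T[:3,:3]=R(s);T[:3,3]=s["position"];C=T@f["mount"]
print(C.round(2).tolist())
full=(0,0,640,400)
B=blob(im,(100,110,40),(130,255,255),full);Y=blob(im,(22,120,60),(35,255,255),full)
print(B);print(Y)
p=[600,-51,-.0765]
print(proj(f,S2W(p,[[-23.5,-105,167],[-86.6,-105,106.4],[-23.5,55,167],[-13,140,149]]),C).round())
E
python3 st.py;python3 fit.py w2
```

```text
8.3167 [507.8 -84.4 279.7] [[0.89, 0.45, 0.071], [-0.085, 0.012, 0.996], [0.447, -0.893, 0.049]] [ 0.63  -0.301 -0.372  2.076 -0.293  0.911  1.866] [-0.4 -0.  -0.5] 85.4
[[0.07, 0.7, 0.71, 380.21], [1.0, -0.08, -0.02, -79.09], [0.05, 0.71, -0.7, 354.7], [0.0, 0.0, 0.0, 1.0]]
[(array([240. , 202.3]), [217, 180, 47, 46, 1718]), (array([226.9, 100.3]), [213, 68, 31, 65, 1271]), (array([577.1, 184.9]), [558, 172, 40, 26, 375]), (array([633.6, 149.4]), [625, 141, 15, 16, 132])]
[(array([421. , 184.7]), [397, 161, 49, 48, 1794]), (array([512.7, 173.9]), [483, 164, 60, 23, 1007]), (array([244.5,  39.5]), [244, 39, 2, 2, 2]), (array([224.,   5.]), [224, 5, 1, 1, 1])]
[[242. 204.]
 [238. 103.]
 [424. 199.]
 [503. 191.]]
```

View pics/w2.png

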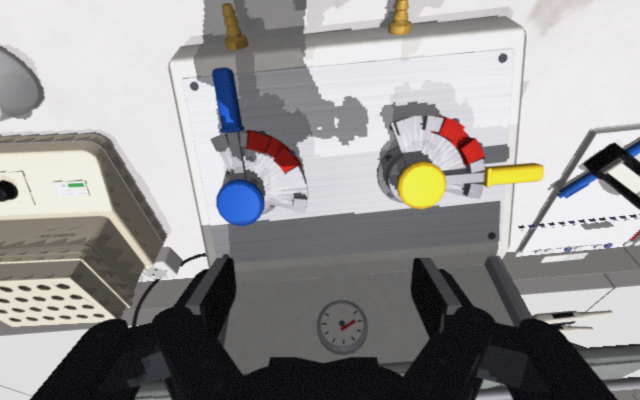

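```bash
cat >> h.py <<'E'
n30=np.array([-.5,0,.8660254]);ux=np.array([.8660254,0,.5]);uy=np.array([0,1.,0])
def V(y,r,ang,lift,extra=0.): # station point on lever; y valve offset
    d=-np.sin(ang)*ux+np.cos(ang)*uy
    return np.array([8,y,112.5])+42*n30+r*(np.cos(lift)*d+np.sin(lift)*n30)+extra*(np.cos(lift)*n30-np.sin(lift)*d)
def rotst(yaw): return Ro.from_euler("z",yaw).as_matrix()
E
python3 - <<'E'
from h import *
from cell import *
C=np.array([[0.07,0.7,0.71,380.21],[1,-.08,-.02,-79.09],[.05,.71,-.7,354.7],[0,0,0,1]])
s=state();f=grab_frame("wrist");T=np.eye(4);T[:3,:3]=R(s);T[:3,3]=s["position"];C=T@f["mount"]
U=np.array([[240,202.3],[226.9,100.3],[421,184.7],[512.7,173.9]])
base=lambda y:np.array([8,y,112.5])
P=np.array([base(-105)+60*n30,V(-105,84,1.571,0,3),base(55)+60*n30,V(55,84,0,0,3)])
r=least_squares(lambda p:(proj(f,S2W(p,P),C)-U).ravel(),[600,-51,-.08]);print(r.x,r.fun.round(1))
r2=least_squares(lambda p:(proj(f,S2W(p[:3],P)+[0,0,p[3]],C)-U).ravel(),[600,-51,-.08,0]);print(r2.x,r2.fun.round(1))
g=grab_frame("scene");U2=np.array([[337.6,214.8],[328.2,234.6],[304.3,201.2],[288.1,195.2]])
r=least_squares(lambda p:np.r_[(proj(f,S2W(p,P),C)-U).ravel(),2*(proj(g,S2W(p,P),g["pose"])-U2).ravel()],[600,-51,-.08]);print(r.x,r.fun.round(1))
p=r.x
for nm,y,a in(("B",-105,1.571),("Y",55,0)): 
    w=S2W(p,V(y,85,a,0))[0];print(nm,w.round(1),"in tool",((w-s["position"])@R(s)).round(1))
M=rotst(p[2]);print("tool axes in valve frame (cols)",(np.c_[M@ux,M@uy,M@n30].T@R(s)).round(3).tolist(),s["position"])
E
```

```text
[ 5.91691552e+02 -5.08130151e+01  8.39835492e-03] [-0.1 -1.6  1.4  1.4  1.3 -0.4 -2.9 -1.5]
[ 5.90115362e+02 -5.10417549e+01  6.40104378e-03  2.64970139e+00] [-1.3 -0.8  0.2  1.   2.2  0.5 -1.2 -0.7]
[ 5.91118415e+02 -5.10289140e+01  9.21513323e-03] [-0.5 -2.   0.9  0.9  1.2 -0.9 -2.9 -2.1  0.1 -1.6  0.3 -1.6 -0.6 -2.5
  0.8 -1.2]
B [ 505.5 -156.8  106.4] in tool [-76.3 154.1 -81.3]
Y [576.8  88.8 148.9] in tool [-14.3 151.3 170.5]
tool axes in valve frame (cols) [[0.994, -0.053, 0.092], [-0.092, 0.007, 0.996], [-0.054, -0.999, 0.002]] [509.16343975 -83.93821004 282.01476318]
```

Request:
arm_command:
  series:
    - [[-15, 20, -16], -0.2]
    - [[-30, 40, -32], -0.4]
    - [[-45, 60, -48], -0.6]
    - [[-60, 80, -64], -0.8]
    - [[-76, 95, -81], -0.9]
    - [[-76, 95, -81], -0.9]
    - [[-76, 95, -81], -0.9]

```text
time: 9.05
position: [481.6, -157.4, 162.1]
tcp_rot: [-0.684, -0.171, -0.162, 0.69]
contact_force: [-0.1, -0.7, 1.2]
grip_width: 85.5
```

```bash
cat > rel.py <<'E'
from h import *
from cell import *
# usage: rel.py valve ang lift -> lever target (r=85) in tool axes
import sys
s=state();p=[591.1,-51,.009];M=rotst(p[2]);y={"B":-105,"Y":55}[sys.argv[1]]
A=np.c_[M@ux,M@uy,M@n30]
o=S2W(p,np.array([8,y,112.5])+42*n30)[0]
print("t",round(s["time"],2),"TCP in valve frame rel pin",((s["position"]-o)@A).round(1),"tool x,y,z (valve cols)",(A.T@R(s)).round(3).tolist())
for k in range(2,len(sys.argv)-1,2):
    w=S2W(p,V(y,85,float(sys.argv[k]),float(sys.argv[k+1])))[0];print("target in tool",((w-s["position"])@R(s)).round(1))
print("J",s["joints"].round(3),"F tool",(s["contact_force"]@R(s)).round(1),round(s["grip_width"],1))
E
python3 rel.py B 1.571 0; python3 fit.py w3
```

```text
t 9.05 TCP in valve frame rel pin [-77.8  -0.4  60.2] tool x,y,z (valve cols) [[0.999, -0.049, -0.002], [0.002, 0.007, 1.0], [-0.049, -0.999, 0.007]]
target in tool [-4.2 60.5 -0. ]
J [ 0.628 -0.186 -0.221  2.249 -0.377  0.67   2.235] F tool [ 0.5 -1.1 -0.7] 85.5
[[-0.01, 0.7, 0.72, 353.24], [1.0, 0.01, 0.01, -159.84], [0.01, 0.72, -0.7, 235.91], [0.0, 0.0, 0.0, 1.0]]
[(array([323.6, 342. ]), [293, 319, 63, 45, 2190]), (array([322.7, 219.4]), [309, 177, 29, 83, 2018])]
[(array([575.4, 334.9]), [546, 317, 49, 45, 1038]), (array([635.8, 335.2]), [627, 318, 13, 30, 186]), (array([322.,  87.]), [321, 87, 3, 1, 3]), (array([333. , 128.3]), [332, 128, 3, 2, 3])]
[[327. 352.]
 [335. 219.]
 [557. 358.]
 [639. 340.]]
```

Request:
arm_command:
  series:
    - [[-2, 25, 0], 0]
    - [[-4, 50, 0], 0]
    - [[-5, 58, 0], 0]
    - [[-5, 58, 0], 0]

```text
time: 9.43
position: [505.6, -155.1, 109.4]
tcp_rot: [-0.684, -0.172, -0.161, 0.69]
contact_force: [-0.8, -0.9, 0.6]
grip_width: 85.3
```

Request:
arm_command:
  series:
    - [[0, 0, 0], 0]
    - [[0, 0, 0], 0]
    - [[0, 0, 0], 0]
    - [[0, 0, 0], 0]
    - [[0, 0, 0], 0]
    - [[0, 0, 0], 0]
  grip: 0
  grip_force: 30

```text
time: 9.93
position: [505.7, -155.7, 110.2]
tcp_rot: [-0.684, -0.172, -0.161, 0.69]
contact_force: [-2.5, -1.9, 2.9]
grip_width: 15.4
```

```bash
python3 rel.py B 1.571 0 1.571 0.3; python3 fit.py w4
```

```text
t 9.93 TCP in valve frame rel pin [-82.8   1.1   3.1] tool x,y,z (valve cols) [[0.999, -0.047, -0.005], [0.005, 0.007, 1.0], [-0.047, -0.999, 0.008]]
target in tool [-2.   3.2 -1.1]
target in tool [  0.6 -22.1  -1. ]
J [ 0.61  -0.058 -0.243  2.261 -0.385  0.524  2.245] F tool [-0.9 -3.7 -1.8] 15.4
[[-0.02, 0.7, 0.72, 377.24], [1.0, 0.01, 0.02, -158.42], [0.0, 0.72, -0.7, 183.64], [0.0, 0.0, 0.0, 1.0]]
[(array([323.4, 270. ]), [304, 213, 39, 114, 3952])]
[(array([331.,  89.]), [330, 87, 3, 5, 5]), (array([327.5, 142.5]), [327, 141, 2, 4, 4]), (array([312.2, 138.5]), [311, 137, 3, 4, 4]), (array([620.3,  85. ]), [620, 84, 2, 3, 3])]
[[325. 449.]
 [337. 270.]
 [632. 451.]
 [727. 415.]]
```

Request:
arm_command:
  series:
    - [[0, -9, 0], 0]
    - [[1, -17, 0], 0]
    - [[2.5, -25, 0], 0]
    - [[2.5, -25, 0], 0]

```text
time: 10.32
position: [496.1, -156.3, 133.9]
tcp_rot: [-0.684, -0.172, -0.162, 0.69]
contact_force: [4.2, -1.6, -5.9]
grip_width: 15.6
```

```bash
python3 rel.py B 1.571 0.3
```

```text
t 10.32 TCP in valve frame rel pin [-79.3   0.6  28.5] tool x,y,z (valve cols) [[0.999, -0.047, -0.004], [0.004, 0.007, 1.0], [-0.047, -0.999, 0.007]]
target in tool [-1.7  3.5 -0.6]
J [ 0.618 -0.117 -0.236  2.256 -0.381  0.588  2.238] F tool [ 1.   7.1 -1.7] 15.6
```

Request:
arm_command:
  series:
    - [[0.4, 0, 8.3], 1]
    - [[1.7, 0, 16.4], 2]
    - [[3.9, -0.2, 24.4], 3]
    - [[6.8, -0.3, 32.1], 4]
    - [[10.6, -0.5, 39.5], 5]
    - [[15.1, -0.7, 46.4], 6]
    - [[20.3, -1, 52.9], 7]
    - [[26.1, -1.2, 58.7], 8]
    - [[32.6, -1.5, 63.9], 9]
    - [[39.5, -1.9, 68.4], 10]
    - [[46.9, -2.2, 72.2], 11]
    - [[54.6, -2.6, 75.1], 12]

```text
time: 11.32
position: [541.6, -84.3, 160.4]
tcp_rot: [-0.457, 0.269, -0.536, 0.657]
contact_force: [6.8, -12.3, -12.3]
grip_width: 15.2
```

```bash
python3 rel.py B 0.31 0.3 0 0.3 0 0; python3 fit.py w5
```

```text
t 11.32 TCP in valve frame rel pin [-26.1  72.2  28.4] tool x,y,z (valve cols) [[0.305, -0.047, 0.951], [-0.952, 0.003, 0.305], [-0.017, -0.999, -0.044]]
target in tool [-4.4  3.3  3. ]
target in tool [-0.6  2.1 27.7]
target in tool [-3.8 27.2 30. ]
J [ 0.72  -0.11  -0.533  2.179 -0.254  0.602  0.673] F tool [11.9 14.  -3.5] 15.2
[[0.84, 0.12, 0.52, 462.9], [0.31, -0.9, -0.3, -7.52], [0.44, 0.41, -0.8, 260.26], [0.0, 0.0, 0.0, 1.0]]
[(array([322.7, 266.6]), [304, 219, 38, 98, 3401]), (array([321.2, 358.6]), [304, 355, 34, 9, 177])]
[(array([441.9, 110.9]), [390, 59, 105, 104, 8159]), (array([192.8,  28.9]), [189, 25, 9, 9, 53]), (array([156.7,  14.6]), [152, 11, 9, 9, 43]), (array([142.5,   8.6]), [140, 7, 6, 5, 22])]
[[328. 387.]
 [199. 312.]
 [469. 114.]
 [548. -78.]]
```

Request:
arm_command:
  series:
    - [[0, 0, 7], 0.8]
    - [[1, -0.5, 14], 1.6]
    - [[2.2, -1, 21], 2.4]
    - [[3.8, -1.2, 26.5], 3]
    - [[3.8, -1.2, 26.5], 3]

```text
time: 11.78
position: [563.4, -80.7, 171.5]
tcp_rot: [-0.366, 0.372, -0.602, 0.604]
contact_force: [2.0, -5.5, -9.9]
grip_width: 15.1
```

```bash
python3 rel.py B 0 0.3 0 0
```

```text
t 11.78 TCP in valve frame rel pin [-1.6 75.5 27.1] tool x,y,z (valve cols) [[-0.014, -0.052, 0.999], [-1.0, 0.003, -0.014], [-0.002, -0.999, -0.052]]
target in tool [-5.7  1.9  1.6]
target in tool [-9.4 27.   2.9]
J [ 0.749 -0.07  -0.585  2.12  -0.2    0.623  0.286] F tool [ 5.6  9.7 -2.7] 15.1
```

Request:
arm_command:
  series:
    - [[-2, 8, 1], 0]
    - [[-4, 16, 2], 0]
    - [[-5, 23, 2.5], 0]
    - [[-5, 25, 2.5], 0]
    - [[-5, 25, 2.5], 0]

```text
time: 12.2
position: [574.7, -76.3, 150.1]
tcp_rot: [-0.368, 0.374, -0.601, 0.603]
contact_force: [-23.4, -0.5, 20.3]
grip_width: 15.2
```

```bash
python3 rel.py B 0 0
```

```text
t 12.2 TCP in valve frame rel pin [-2.5 79.9  2.9] tool x,y,z (valve cols) [[-0.014, -0.058, 0.998], [-1.0, 0.002, -0.014], [-0.001, -0.998, -0.058]]
target in tool [-5.2  2.7  2.6]
J [ 0.739 -0.009 -0.608  2.115 -0.128  0.576  0.216] F tool [  0.3 -28.7 -11.8] 15.2
```

Request:
arm_command:
  series:
    - [[0, -1, 0], 0]
    - [[0, -1, 0], 0]
    - [[0, -1, 0], 0]
    - [[0, -1, 0], 0]
  grip: 0.55

```text
time: 12.53
position: [574.6, -76.0, 151.0]
tcp_rot: [-0.368, 0.374, -0.601, 0.603]
contact_force: [0.2, 0.0, -0.4]
grip_width: 47.1
```

Request:
arm_command:
  series:
    - [[0, -25, 0], 0]
    - [[0, -50, 0], 0]
    - [[0, -75, 0], 0]
    - [[0, -75, 0], 0]

```text
time: 12.87
position: [542.4, -77.0, 222.8]
tcp_rot: [-0.367, 0.371, -0.603, 0.603]
contact_force: [-0.2, -0.3, 0.6]
grip_width: 47.1
```

```bash
python3 rel.py B 0 0;python3 fit.py w6
```

```text
t 12.87 TCP in valve frame rel pin [ 5.8 79.5 82. ] tool x,y,z (valve cols) [[-0.013, -0.051, 0.999], [-1.0, -0.001, -0.013], [0.001, -0.999, -0.051]]
target in tool [-5.6 82.2 -1.7]
J [ 0.757 -0.191 -0.557  2.101 -0.276  0.753  0.34 ] F tool [ 0.3 -0.6  0. ] 47.1
[[0.89, -0.15, 0.43, 487.29], [-0.0, -0.95, -0.31, 4.29], [0.45, 0.28, -0.85, 334.52], [0.0, 0.0, 0.0, 1.0]]
[(array([314.4, 323.9]), [288, 300, 54, 49, 2106]), (array([315.9, 210.8]), [304, 174, 25, 74, 1645])]
[(array([310.7,  99.3]), [275, 62, 72, 75, 4099]), (array([127., 103.]), [127, 103, 1, 1, 1]), (array([149., 110.]), [149, 110, 1, 1, 1]), (array([169., 263.]), [169, 263, 1, 1, 1])]
[[319. 323.]
 [216. 296.]
 [335.  94.]
 [347. -60.]]
```

View pics/w6.png

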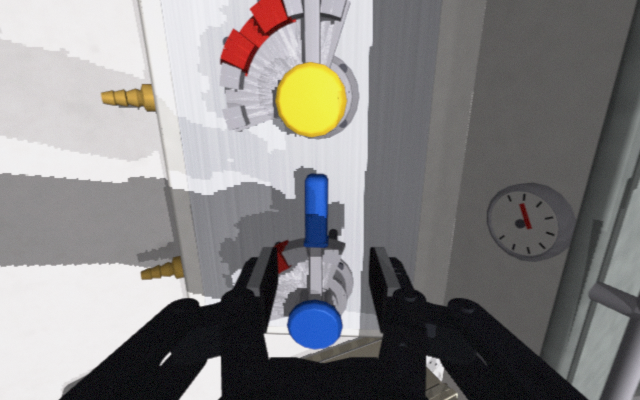

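Run:
```python
from h import *
from cell import *
s=state();f=grab_frame("wrist");im=f["frame"];T=np.eye(4);T[:3,:3]=R(s);T[:3,3]=s["position"];C=T@f["mount"]
base=lambda y,h:np.array([8,y,112.5])+h*n30
# local offset fit from caps (translation x,y)
U=np.array([[314.4,323.9],[310.7,99.3]])
r=least_squares(lambda p:(proj(f,S2W(p,np.array([base(-105,61),base(55,61)])),C)-U).ravel(),[591,-51,.01]);print(r.x,r.fun.round(1));p=r.x
for l in(0,.03,.1,.19):
  for a in(0,.05):
    print("blue",l,a,proj(f,S2W(p,np.array([V(-105,q,a,l,7.5) for q in(110,58)])),C).round(1).tolist())
red=cv2.inRange(cv2.cvtColor(im,cv2.COLOR_BGR2HSV),(0,150,80),(8,255,255));red[170:]=0
n,L,st,c=cv2.connectedComponentsWithStats(red);print([(c[i].round(1).tolist(),st[i].tolist()) for i in range(1,n) if st[i,4]>50])
A=np.arange(.4,1.2,.01)
for a in np.arange(.5,1.1,.1): print(round(a,2),proj(f,S2W(p,base(55,47.5)+52*(-np.sin(a)*ux+np.cos(a)*uy)),C).round(1))
q=proj(f,S2W(p,np.array([base(55,47.5)+53*(-np.sin(a)*ux+np.cos(a)*uy) for a in A])),C).round().astype(int)
print([(round(a,2),int(red[v,u]>0)) for a,(u,v) in zip(A,q) if 0<=v<400])
```

```text
[ 5.87183953e+02 -5.10570038e+01  5.54459962e-03] [ 1.2  3.2 -0.  -1.9]
blue 0 0 [[314.0, 177.6], [315.4, 248.7]]
blue 0 0.05 [[305.6, 177.7], [311.3, 248.8]]
blue 0.03 0 [[313.6, 179.3], [315.2, 250.2]]
blue 0.03 0.05 [[305.1, 179.4], [311.1, 250.3]]
blue 0.1 0 [[312.6, 184.0], [314.8, 254.0]]
blue 0.1 0.05 [[303.9, 184.2], [310.7, 254.0]]
blue 0.19 0 [[311.3, 191.9], [314.2, 259.5]]
blue 0.19 0.05 [[302.4, 192.0], [310.1, 259.6]]
[([254.8, 32.3], [222, 0, 75, 70, 2185])]
0.5 [[267.2  13. ]]
0.6 [[259.9  18.6]]
0.7 [[253.2  24.9]]
0.8 [[247.2  32. ]]
0.9 [[242.   39.6]]
1.0 [[237.6  47.7]]
1.1 [[234.1  56.2]]
[(np.float64(0.4), 1), (np.float64(0.41), 1), (np.float64(0.42), 1), (np.float64(0.43), 1), (np.float64(0.44), 1), (np.float64(0.45), 1), (np.float64(0.46), 1), (np.float64(0.47), 1), (np.float64(0.48), 1), (np.float64(0.49), 1), (np.float64(0.5), 1), (np.float64(0.51), 1), (np.float64(0.52), 1), (np.float64(0.53), 1), (np.float64(0.54), 1), (np.float64(0.55), 1), (np.float64(0.56), 1), (np.float64(0.57), 1), (np.float64(0.58), 1), (np.float64(0.59), 1), (np.float64(0.6), 1), (
[... 650 characters left out ...]
64(0.89), 1), (np.float64(0.9), 1), (np.float64(0.91), 1), (np.float64(0.92), 1), (np.float64(0.93), 1), (np.float64(0.94), 1), (np.float64(0.95), 1), (np.float64(0.96), 1), (np.float64(0.97), 1), (np.float64(0.98), 1), (np.float64(0.99), 1), (np.float64(1.0), 1), (np.float64(1.01), 1), (np.float64(1.02), 1), (np.float64(1.03), 1), (np.float64(1.04), 1), (np.float64(1.05), 1), (np.float64(1.06), 1), (np.float64(1.07), 1), (np.float64(1.08), 1), (np.float64(1.09), 1), (np.float64(1.1), 1), (np.float64(1.11), 1), (np.float64(1.12), 1), (np.float64(1.13), 1), (np.float64(1.14), 1), (np.float64(1.15), 1), (np.float64(1.16), 1), (np.float64(1.17), 1), (np.float64(1.18), 1), (np.float64(1.19), 0)]
```

```bash
sed -i 's/p=\[591.1,-51,.009\]/p=[588,-51,.007]/' rel.py; python3 rel.py Y 0 0
```

```text
t 12.97 TCP in valve frame rel pin [  5.8 -80.3  77.5] tool x,y,z (valve cols) [[-0.011, -0.056, 0.998], [-1.0, 0.002, -0.011], [-0.001, -0.998, -0.056]]
target in tool [-165.1   78.1   -3.3]
J [ 0.757 -0.186 -0.558  2.104 -0.274  0.75   0.338] F tool [ 0.3  0.7 -1.3] 47.0
```

Request:
arm_command:
  series:
    - [[-35, 3, -1], 0]
    - [[-70, 6, -2], 0]
    - [[-105, 10, -3], 0]
    - [[-140, 15, -4], 0]
    - [[-164, 20, -5], 0]
    - [[-164, 20, -5], 0]
    - [[-164, 20, -5], 0]

```text
time: 13.55
position: [545.6, 89.4, 198.4]
tcp_rot: [-0.369, 0.373, -0.6, 0.604]
contact_force: [-0.8, -0.9, 0.3]
grip_width: 46.5
```

```bash
python3 rel.py Y 0 0;python3 fit.py w7
```

```text
t 13.55 TCP in valve frame rel pin [ 0.2 85.7 57.1] tool x,y,z (valve cols) [[-0.008, -0.058, 0.998], [-1.0, 0.004, -0.008], [-0.004, -0.998, -0.058]]
target in tool [ 0.9 57.   3.1]
J [ 0.716 -0.186 -0.902  2.108 -0.092  0.691 -0.154] F tool [ 0.9 -0.6 -0.5] 46.5
[[0.89, -0.14, 0.43, 491.01], [-0.0, -0.95, -0.31, 170.15], [0.45, 0.28, -0.85, 310.74], [0.0, 0.0, 0.0, 1.0]]
[(array([477.4, 135. ]), [460, 113, 36, 46, 1417]), (array([617. , 117.6]), [607, 106, 21, 24, 397]), (array([614.8, 146.1]), [605, 136, 21, 22, 361]), (array([470.1,   5. ]), [469, 2, 3, 7, 14])]
[(array([327.2, 233.9]), [314, 193, 27, 82, 1975]), (array([325. , 347.3]), [296, 330, 60, 34, 1476]), (array([172.5, 287.5]), [172, 287, 2, 2, 2]), (array([173., 284.]), [173, 284, 1, 1, 1])]
[[329. 508.]
 [237. 468.]
 [346. 350.]
 [357. 223.]]
```

View pics/w7.png

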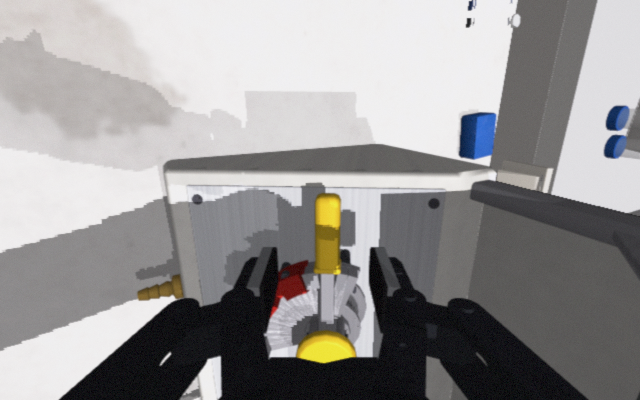

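Request:
arm_command:
  series:
    - [[0, 20, 1], 0]
    - [[0, 40, 2], 0]
    - [[0, 54, 3], 0]
    - [[0, 54, 3], 0]

```text
time: 13.93
position: [571.9, 85.6, 148.4]
tcp_rot: [-0.369, 0.377, -0.6, 0.601]
contact_force: [-0.8, 0.2, -0.5]
grip_width: 46.9
```

Request:
arm_command:
  series:
    - [[0, 0, 0], 0]
    - [[0, 0, 0], 0]
    - [[0, 0, 0], 0]
    - [[0, 0, 0], 0]
    - [[0, 0, 0], 0]
  grip: 0
  grip_force: 30

```text
time: 14.35
position: [572.3, 84.4, 149.2]
tcp_rot: [0.369, -0.376, 0.601, -0.601]
contact_force: [4.5, -3.4, -2.5]
grip_width: 15.8
```

```bash
python3 rel.py Y 0 0
```

```text
t 14.35 TCP in valve frame rel pin [-1.4 80.5  1.1] tool x,y,z (valve cols) [[-0.014, -0.062, 0.998], [-1.0, 0.002, -0.014], [-0.001, -0.998, -0.062]]
target in tool [-4.5  1.   1.4]
J [ 0.777  0.003 -1.017  2.107  0.187  0.589 -0.379] F tool [3.4 4.2 3. ] 15.8
```

Request:
arm_command:
  series:
    - [[1, -9, -0.5], 0]
    - [[2, -17, -1], 0]
    - [[3.5, -25, -1.5], 0]
    - [[3.5, -25, -1.5], 0]

```text
time: 14.68
position: [560.3, 80.5, 172.4]
tcp_rot: [0.368, -0.374, 0.602, -0.602]
contact_force: [5.4, -1.1, -6.2]
grip_width: 15.8
```

```bash
python3 rel.py Y 0 0.3
python3 - <<'E'
from h import *
from cell import *
im=cv2.imread("pics/w6.png");f=dict(fx=307.902,fy=307.902,cx=323.054,cy=198.336)
s=dict(tcp_rot=[-0.367,0.371,-0.603,0.603],position=np.array([542.4,-77,222.8]))
mount=np.array([[0,.948,.318,-80.423],[0,-.318,.948,-124.198],[1,0,0,-.133],[0,0,0,1]])
T=np.eye(4);T[:3,:3]=R(s);T[:3,3]=s["position"];C=T@mount
base=lambda y,h:np.array([8,y,112.5])+h*n30
U=np.array([[314.4,323.9],[310.7,99.3]])
p=least_squares(lambda p:(proj(f,S2W(p,np.array([base(-105,61),base(55,61)])),C)-U).ravel(),[591,-51,.01]).x
A=np.linspace(.3,1.4,441);Rr=np.linspace(36,66,240)
G=np.array([[base(55,47)+r*(-np.sin(a)*ux+np.cos(a)*uy) for a in A] for r in Rr]).reshape(-1,3)
q=proj(f,S2W(p,G),C).astype(np.float32).reshape(240,441,2)
o=cv2.remap(im,q,None,cv2.INTER_LINEAR);o=cv2.copyMakeBorder(cv2.resize(o,None,fx=1.7,fy=1),0,30,0,0,cv2.BORDER_CONSTANT)
for a in np.arange(.3,1.4,.1): cv2.putText(o,f"|{a:.1f}",(int((a-.3)/1.1*750),262),0,.4,(255,255,255))
cv2.imwrite("pics/pol.png",o)
E
```

```text
t 14.68 TCP in valve frame rel pin [-0.2 76.7 27.3] tool x,y,z (valve cols) [[-0.013, -0.058, 0.998], [-1.0, 0.0, -0.013], [0.0, -0.998, -0.058]]
target in tool [-4.5  2.1  0.3]
J [ 0.787 -0.099 -0.984  2.112  0.016  0.628 -0.23 ] F tool [1.1 8.  2. ] 15.8
```

View pics/pol.png

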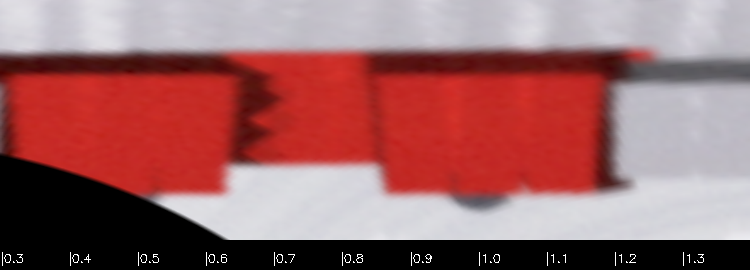

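Request:
arm_command:
  series:
    - [[0.4, 0.4, -8], -1]
    - [[1.7, 0.9, -16], -2]
    - [[3.8, 1.3, -23.7], -3]
    - [[6.6, 1.8, -31.2], -4]
    - [[10.3, 2.2, -38.4], -5]
    - [[14.6, 2.6, -45.1], -6]
    - [[19.7, 3, -51.3], -7]
    - [[20.6, 3, -52.3], -7.2]
    - [[20.6, 3, -52.3], -7.2]

```text
time: 15.43
position: [515.0, 60.1, 146.7]
tcp_rot: [-0.564, 0.126, -0.425, 0.697]
contact_force: [3.1, -1.5, -2.8]
grip_width: 15.4
```

```bash
python3 rel.py Y 0.75 0.3 0.75 0
```

```text
t 15.43 TCP in valve frame rel pin [-52.4  56.6  27.7] tool x,y,z (valve cols) [[0.673, -0.057, 0.738], [-0.739, -0.0, 0.674], [-0.038, -0.998, -0.042]]
target in tool [-3.9  2.8 -0.2]
target in tool [-6.8 28.   0.8]
J [ 0.613 -0.192 -0.772  2.243 -0.101  0.576  0.637] F tool [2.2 3.9 0.1] 15.4
```

Request:
arm_command:
  series:
    - [[-1, 8, 0.3], 0]
    - [[-2, 16, 0.6], 0]
    - [[-3, 24, 1], 0]
    - [[-3, 26, 1], 0]
    - [[-3, 26, 1], 0]

```text
time: 15.85
position: [525.2, 63.6, 123.2]
tcp_rot: [-0.564, 0.128, -0.425, 0.696]
contact_force: [-11.1, -1.0, 10.6]
grip_width: 15.2
```

```bash
python3 rel.py Y 0.75 0
```

```text
t 15.85 TCP in valve frame rel pin [-55.2  60.1   2.3] tool x,y,z (valve cols) [[0.671, -0.059, 0.739], [-0.74, -0.001, 0.673], [-0.039, -0.998, -0.044]]
target in tool [-3.3  2.4 -0.5]
J [ 0.651 -0.113 -0.838  2.243  0.009  0.518  0.534] F tool [ -2.8 -14.5  -4.4] 15.2
```

Request:
arm_command:
  series:
    - [[0, -1, 0], 0]
    - [[0, -1, 0], 0]
    - [[0, -1, 0], 0]
    - [[0, -1, 0], 0]
  grip: 0.6

```text
time: 16.18
position: [524.8, 64.0, 124.3]
tcp_rot: [-0.564, 0.128, -0.425, 0.696]
contact_force: [0.1, -0.5, -0.1]
grip_width: 51.2
```

Request:
arm_command:
  series:
    - [[0, -30, 0], 0]
    - [[0, -60, 0], 0]
    - [[0, -90, 0], 0]
    - [[0, -120, 0], 0]
    - [[0, -130, 0], 0]
    - [[0, -130, 0], 0]

```text
time: 16.68
position: [488.0, 67.9, 215.5]
tcp_rot: [-0.565, 0.129, -0.422, 0.697]
contact_force: [-0.8, -0.5, 0.0]
grip_width: 51.3
```

```bash
python3 rel.py Y 0.75 0; python3 fit.py w8
```

```text
t 16.68 TCP in valve frame rel pin [-41.3  64.6 100.7] tool x,y,z (valve cols) [[0.673, -0.065, 0.737], [-0.738, 0.002, 0.674], [-0.045, -0.998, -0.047]]
target in tool [ -4.9 101.6  -9.1]
J [-0.025 -0.3   -0.206  2.215  0.055  0.773  0.481] F tool [-0.1 -0.4 -0.9] 51.3
[[0.66, 0.44, 0.61, 384.27], [0.68, -0.7, -0.23, 127.14], [0.33, 0.57, -0.76, 303.2], [0.0, 0.0, 0.0, 1.0]]
[(array([462.2, 228.6]), [447, 215, 32, 30, 513]), (array([529. ,  96.3]), [519, 79, 21, 37, 457]), (array([555.4,  15. ]), [544, 0, 24, 31, 456]), (array([269.1, 339.2]), [260, 326, 21, 30, 384])]
[(array([311.2, 308.5]), [286, 285, 52, 48, 1933]), (array([311.4, 201. ]), [300, 167, 23, 68, 1382]), (array([630.8, 375.7]), [613, 341, 27, 59, 851]), (array([612.8, 244.4]), [610, 241, 7, 7, 26])]
[[197. 418.]
 [138. 343.]
 [325. 313.]
 [400. 237.]]
```

View pics/w8.png

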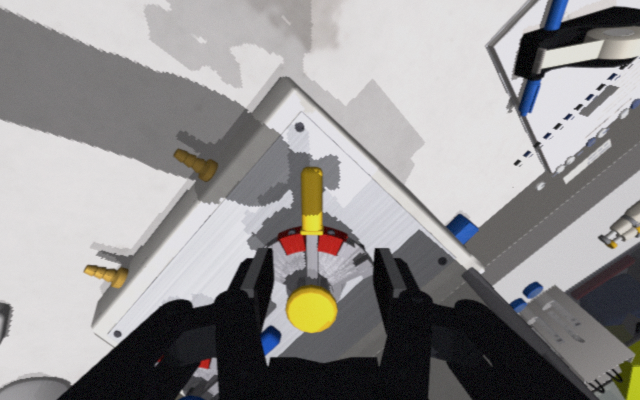

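Run:
```python
from h import *
from cell import *
s=state();f=grab_frame("wrist");T=np.eye(4);T[:3,:3]=R(s);T[:3,3]=s["position"];C=T@f["mount"]
base=lambda y,h:np.array([8,y,112.5])+h*n30
r=least_squares(lambda p:(proj(f,S2W([p[0],p[1],.007],base(55,61)),C)-[311.2,308.5]).ravel(),[588,-51]);p=[*r.x,.007];print(p)
for l in(0,.03,.1,.19):
  for a in (.72,.75,.78): print(l,a,proj(f,S2W(p,np.array([V(55,q,a,l,7.5) for q in(110,84,58)])),C).round(1).tolist())
im=f["frame"];cv2.imwrite("pics/z.png",cv2.resize(im[150:350,220:400],None,fx=3.3,fy=3,interpolation=cv2.INTER_CUBIC))
g=grab_frame("scene")["frame"];print(blob(g,(20,110,60),(35,255,255),(275,185,320,225)),blob(g,(100,110,40),(130,255,255),(305,195,355,245)))
a=cv2.absdiff(g,cv2.imread("pics/scene0.png"));
cv2.imwrite("pics/g.png",cv2.resize(g[100:320,210:450],None,fx=2.4,fy=2.4))
```

```text
[np.float64(590.4333450020739), np.float64(-47.58625822998085), 0.007]
0 0.72 [[314.7, 169.5], [314.1, 203.4], [313.5, 235.2]]
0 0.75 [[310.2, 169.4], [310.8, 203.3], [311.3, 235.2]]
0 0.78 [[305.7, 169.5], [307.4, 203.3], [309.0, 235.2]]
0.03 0.72 [[314.4, 170.7], [313.8, 204.7], [313.3, 236.4]]
0.03 0.75 [[309.8, 170.6], [310.5, 204.6], [311.1, 236.3]]
0.03 0.78 [[305.3, 170.7], [307.1, 204.6], [308.9, 236.4]]
0.1 0.72 [[313.6, 174.1], [313.2, 208.2], [312.9, 239.4]]
0.1 0.75 [[308.9, 174.1], [309.8, 208.1], [310.7, 239.4]]
0.1 0.78 [[304.3, 174.1], [306.5, 208.1], [308.5, 239.4]]
0.19 0.72 [[312.5, 180.0], [312.4, 213.7], [312.4, 243.9]]
0.19 0.75 [[307.7, 179.9], [309.0, 213.6], [310.2, 243.8]]
0.19 0.78 [[303.0, 180.0], [305.6, 213.6], [307.9, 243.8]]
[(array([304.3, 200.9]), [300, 196, 10, 10, 72]), (array([285.7, 208.8]), [280, 206, 12, 7, 43])] [(array([337.7, 215.7]), [333, 211, 10, 10, 81]), (array([320. , 208.7]), [315, 206, 12, 7, 39])]
```

View pics/z.png

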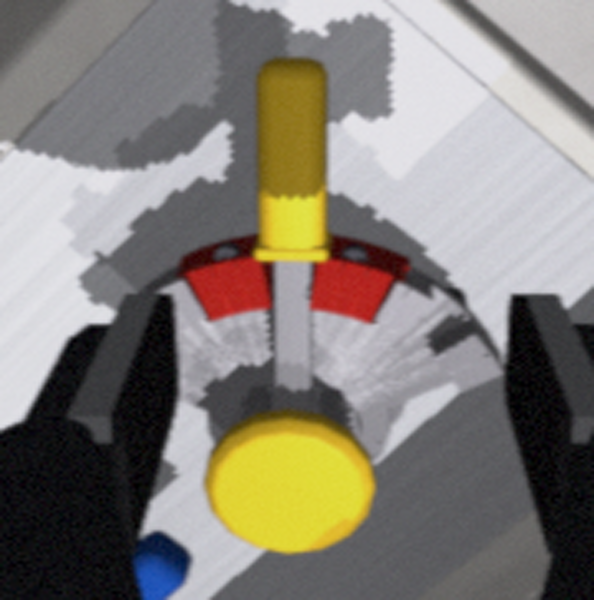

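View pics/g.png

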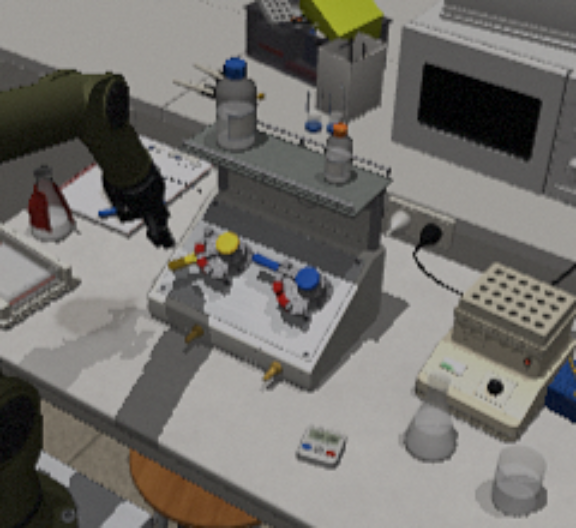

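```bash
python3 -c "
from cell import *
print(job_done())"
```

```text
the job is handed in; nothing more can be done
None
```

The vacuum is changed over: the blue lever is home in the shut notch, and the yellow lever is home in the half-flow notch of its red clip. The job was handed in at about 17 s of the 66 s, and no verdict was reported.

**How it was done:** The moves have no command to tilt the tool. I leaned it 30° like the valve axes by aiming repeatedly past the arm's reach, which held wrist joint 6 at its limit. I then gripped the blue lever, lifted it, turned it to shut, lowered it and let go. Only after that did I lift the yellow lever, turn it to about 0.75 rad and lower it into its notch.

**Last checks:**
- **Blue:** the wrist picture after release fits lift 0 and angle 0. It was not checked again at close range, but the final scene picture still shows it shut.
- **Yellow:** the wrist picture fits lift 0 and about 0.745 rad, with the blade between the two red teeth.
- **Surroundings:** in the scene picture the bottles, flasks, timer and beaker stand as before. The gripper is about 100 mm clear and reads almost no force.
- **Forces:** the highest reading at the end of a move was about 31 N, when I pressed the blue lever home.

**What disagreed:**
- **Joint ranges:** joint 6 read 2.053 against its 2.05 limit during the leaning, and joint 2 read -0.301 against -0.3. Both are within rounding of the stated ranges.
- **Station position:** my estimates from different views differed by about 3 to 4 mm. That did not affect either grip.

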